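Torque a brake accumulator with a click wrench

ROBOT

A 6-joint arm with a two-finger parallel gripper is mounted at the origin on the work surface. World frame = base frame: x ahead of the robot, y to its left, z up, the work surface at z = 0. Lengths are in m, angles in rad, forces in N, time in s.
With the tool pointing down it reaches from about 0.2 to 0.875 m from the base axis. Payload 3.4 kg.
Tool frame: the origin (TCP) lies at the centre of the arm's flange, where the gripper is bolted on; the fingertips stand 199 mm ahead of it and the grasp point (between the pads) lies 180 mm ahead of it; z points along the fingers, y is the line along which they close (so a half turn about z gives the same grasp; the last joint's range is limited). The gripper opens to 94 mm and grips with 3 to 60 N. Pads are 16 mm wide; open, the fingers measure 119 mm over their backs; the gripper's body (75 mm by 177 mm) begins 78 mm behind the grasp point.
Start: joints at [-1.462, 0.276, 1.505, -0, 1.361, -0.121], TCP at [0.131, -0.56, 0.405] pointing down, gripper open.
Joint ranges: [-2.89, 2.89], [-0.75, 2.08], [0.22, 2.7], [-1.18, 4.32], [0.11, 2.71], [-2.7, 2.7]. Speed limits (rad/s): [2.57, 2.57, 3.14, 3.14, 3.14, 3.14].

INTERFACE

Orientations are given as a unit quaternion [x, y, z, w].
In Python, from rig import ctrl, camera, camera_model gives the robot as it stands. The module is installed in compiled form; this text tells all that it offers.
- The arm moves only by the shell command python3 -m jog 'ROWS' [OPENING] [FORCE]. ROWS is JSON, one flat list of numbers, 6 for each row, row after row: the shift along the world's x, y, z each as a share of 0.2 m, from -1 to 1, then the turn, a rotation vector about the world's x, y, z each as a share of 180 degrees, from -1 to 1. In form: [tx, ty, tz, rx, ry, rz, tx, ty, tz, rx, ry, rz, ...]. A call has 1 to 20 rows; each row is the pose to reach, as a shift and turn from the pose commanded when the call began, turning the shorter way round; what a row does not reach only later rows make up. A row lasts 1/12 s, in which the tool goes at most 41.7 mm and 7.16 degrees, less where a joint would pass 70% of its speed; a pose out of reach is approached as far as the arm can. A call with a number of a shift or a turn outside -1 to 1 is refused whole. A call with a gripper value outside its range is refused whole. OPENING is the opening, from 0 (shut) to 1 (fully open), set as the call begins (- or left out, the last holds). The fingers move at their own pace and stop on an object; FORCE is the grip in N (left out, the last holds). Time passes only in rows, so rows that repeat a pose let the fingers close. It gives the time, the measured TCP pose, the force, the opening and the grip force at its end, in the units of the state.
- ctrl.sense(): the state, without advancing time (a new reading comes with each control period).
- camera(name): name is "scene" or "top" or "wrist"; returns (picture, depth): 384x512x3 uint8, red, green, blue; 384x512 float32, m along the optical axis (not along the pixel's ray), 0 where there is no reading.
- camera_model(name): a dict with "camera_matrix" (3x3 intrinsics, pixels), "R" (3x3) and "t" (3): a world point X has camera coordinates R X + t. Camera axes: x right, y down, z forward; pixel columns grow to the right and rows downward; lengths in m; the calibration is good to about 2 mm. A picture is of the moment at which its call begins: read the wrist's pose just before it. camera_model takes no time and is no camera call; for the wrist camera it gives the pose at the moment of the call.
- ctrl.job_done(): hands the job in; it is judged then, once.
The state is a dict: "clock": time; "q": joint angles; "joint_vel": joint speeds; "effort": joint torques, N m; "eef_pos": TCP position; "tool_rot": TCP orientation; "ft_force": force on the tool from outside, world axes, zero at the start; "wrist_torque": the same for the moment, N m; "width": finger opening in m; "grip_force": force on a finger pad.
Only numpy, scipy, OpenCV 4.12 (cv2) and the standard library are available. Lean on these libraries where they do the work, as an engineer would, in place of code of your own. Each camera call takes 0.05 s, during which the arm holds its last target. There are 200 camera calls.

TASK

Put the click wrench squarely on the hexagon on top of the brake accumulator, fully down on its shoulder, and tighten (clockwise from above) by pushing the wrench's handle until it clicks over. Stop at once when it clicks, do not push on to the end of the handle's free travel, then let go so that the handle springs back, and leave the wrench sitting on the hexagon. Leave the other parts and tools where they are.

Things in the scene. Friction and masses are not known exactly. Their poses are not given: they have to be found in the camera images.
- wrench: Loose click wrench, 0.6 kg, socket mouth down. Origin: centre of the mouth; z up the socket axis; x along the handle. Steel six-sided ring 52 mm across flats, 22 mm high, roof disc d 59 to z = 27; lobe behind to x = -41. Inner hexagon 38.4 mm across flats, 22 deep, a flat facing +x. Centre of mass near x = 5 mm. Once on the hexagon it stays there by itself.
- wrench_grip (a point): Middle of the red grip block on the wrench head, 50 mm above the socket mouth, 10 mm from the socket axis towards the handle: hold here to lift. The block is rigid with the head: 50 mm along x (the handle's direction), 26 mm wide (y), from 27 to 67 mm above the mouth. Axes as the wrench.
- handle_end (a point): Middle of the handle's black grip, on its centre line, 180 mm from the socket axis, 15 mm above the mouth: push sideways here. x points outward along the handle. Handle: level steel rod 16 mm thick from 54 to 120 mm from the axis, then black grip 24 mm thick to 225 mm; hinged on the head about the socket axis.
- handle_hinge (a point): Hinge of the handle: on the socket axis, 15 mm above the mouth; axes as the wrench. A preloaded spring holds the handle straight up to 1.5 N m (about 8 N at mid-grip); then it clicks over, clockwise from above, and the resistance falls: 5.5 N when handle_end has gone 18 mm, 4.5 N at 24 mm (over-tightened from here), hard stop at 36 mm. Let go, it springs back straight.
- hex_seat (a point): Foot of the hexagon: centre of the shoulder on top of the gold canister (d 74 mm), on the screw axis, 124 mm above the bench; z up. Hexagon: 36 mm across flats for 15 mm, then 5 mm lead-in of 32.5; a flat faces x. Turning takes 0.9 N m or more, rising as it tightens; how far it turns until the click is hidden and differs, about 0.15 to 0.65 rad. It stays where it was turned to.
- unit: Steel drip tray, 300 x 260 mm, walls 45 mm high, fixed, holding the clamped brake unit. Origin on the bench under the accumulator's axis; tray middle at x = 10, y = -10 mm. Round the gold accumulator: aluminium block (59 mm high), dark motor towards -y (71 mm), white reservoir with black cap towards +x (85 mm).
- screwdriver: Bystander: screwdriver with red handle, 200 mm long, 26 mm thick, lying on the bench. Origin under its middle.
- spanner: Bystander: dark spanner, 180 mm long, lying on the bench. Origin under its middle.
- fitting: Bystander: brass fitting, 32 mm across and 36 mm high, standing on the bench. Origin under its centre.
- cap: Bystander: black reservoir cap, 52 mm across and 20 mm high, on the bench. Origin under its centre.
- sleeve: Bystander: steel sleeve, 40 mm across and 30 mm high, on the bench. Origin under its centre.
- can: Bystander: can with blue label, 56 mm across and 100 mm high, on the bench. Origin under its centre.
- plug: Bystander: brass plug, 24 mm across and 30 mm high, standing in the drip tray. Origin under its centre.

How it is judged:
On the way, in this order (a step that is already met when the one before it is completed fails the run):
1. the wrench sits squarely on the hexagon, fully down on the shoulder (horizontal distance between wrench and hex_seat below 0.005 m and z of wrench in the frame of hex_seat below 0.004 m and angle between wrench's own z axis and vertical below 0.08 rad and y of handle_end in the frame of wrench above -0.004 m), for 0.2 s.
2. with the wrench on the hexagon, the handle clicks over (horizontal distance between wrench and hex_seat below 0.007 m and z of wrench in the frame of hex_seat below 0.01 m and y of handle_end in the frame of wrench below -0.005 m), for 0.05 s.
At the end, for the whole second after the job is handed in: The wrench sits on the hexagon, socket axis within 6 mm of the screw axis, mouth within 6 mm of the shoulder, tilted less than 0.1 rad, its handle sprung back to within 4 mm of straight at the grip, at rest and released (horizontal distance between wrench and hex_seat below 0.006 m and z of wrench in the frame of hex_seat below 0.006 m and angle between wrench's own z axis and vertical below 0.1 rad and y of handle_end in the frame of wrench above -0.004 m and linear speed of wrench below 0.02 m/s); the robot touches nothing.
It fails at once if the handle is pushed on past the click, its grip more than 24 mm out of line with the head (over-tightened) (y of handle_end in the frame of wrench below -0.024 m).
It fails at once if a bystander is moved by more than 30 mm (distance of any of screwdriver, spanner, fitting, cap, sleeve, can, plug from where it was at the start of the episode above 0.03 m).
It also fails if it takes over 72 s, if anything falls off the work surface, if the arm or the gripper's body presses on something with over 40 N, if the wrist force passes 120 N, or if a joint passes its speed limit or range.

## Working session

There is one attempt and no reset: what is moved stays moved. The work goes in short steps, Python scripts to look and compute and a shell command to move; the robot and the scene stay as the last step left them, time stands still between calls to the robot, and variables do not carry over. Pictures are saved under pics/ and viewed, at most 10 in all, crops included, and the job is handed in when it is done.

```bash
mkdir -p pics; python3 - <<'E'
from rig import ctrl,camera,camera_model
import cv2,numpy as np
s=ctrl.sense();print(s['clock'],s['eef_pos'],s['tool_rot'],s['width'])
for n in('scene','top'):
    p,d=camera(n);cv2.imwrite(f'pics/{n}.png',p[...,::-1]);np.savez(f'{n}.npz',p=p,d=d)
    m=camera_model(n);print(n,m)
E
```

```text
0.0 [ 0.13094534 -0.55969355  0.40382421] [ 9.93406244e-01  1.14644017e-01  5.98939424e-06 -8.84780352e-04] 0.09385278211027338
scene {'camera_matrix': array([[448.26768294,   0.        , 252.3186023 ],
       [  0.        , 448.26768294, 191.92538096],
       [  0.        ,   0.        ,   1.        ]]), 'R': array([[-0.4576288 ,  0.88911752,  0.00677588],
       [ 0.62433562,  0.32675284, -0.70953338],
       [-0.6330726 , -0.32047249, -0.70463925]]), 't': array([ 0.17060866, -0.25918348,  1.67711926])}
top {'camera_matrix': array([[372.24539031,   0.        , 259.29994157],
       [  0.        , 372.24539031, 191.60637783],
       [  0.        ,   0.        ,   1.        ]]), 'R': array([[-0.01762991, -0.99971329,  0.01620286],
       [-0.99779823,  0.01655525, -0.06422316],
       [ 0.0639365 , -0.01729943, -0.99780402]]), 't': array([0.04312731, 0.52860121, 1.14881627])}
```

View pics/top.png

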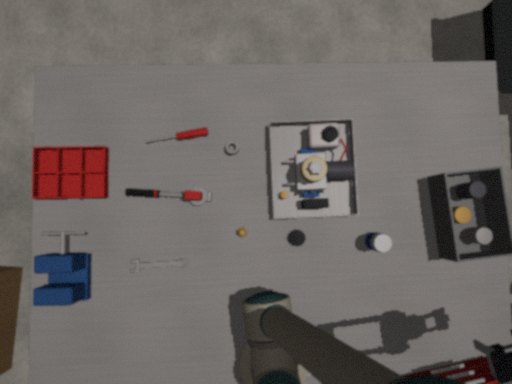

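View pics/scene.png

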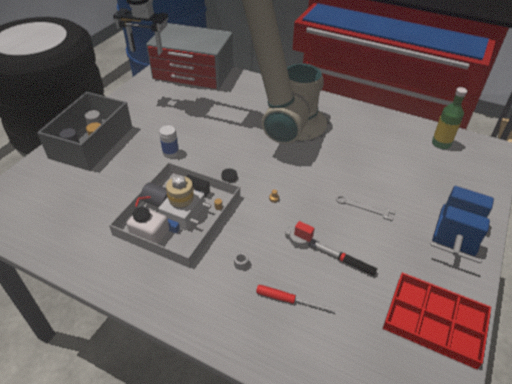

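```bash
cat > h.py <<'E'
import numpy as np,cv2
from rig import camera,camera_model,ctrl
def ray(m,uv,z):
    uv=np.atleast_2d(uv).astype(float);K,R,t=m['camera_matrix'],m['R'],m['t']
    c=-R.T@t;d=(R.T@np.linalg.inv(K)@np.c_[uv,np.ones(len(uv))].T).T
    return c+d*((z-c[2])/d[:,2])[:,None]
def pts(m,d):
    v,u=np.indices(d.shape);K,R,t=m['camera_matrix'],m['R'],m['t']
    P=np.stack([(u-K[0,2])/K[0,0]*d,(v-K[1,2])/K[1,1]*d,d],-1)
    return (P-t)@R
def blobs(mask,amin=15):
    n,l,st,c=cv2.connectedComponentsWithStats(mask.astype(np.uint8))
    return [(l==i,c[i],st[i]) for i in range(1,n) if st[i][4]>=amin]
E
python3 - <<'E'
from h import *
m=camera_model('top');f=np.load('top.npz');p,d=f['p'],f['d'];P=pts(m,d)
h=cv2.cvtColor(p,cv2.COLOR_RGB2HSV);H,S,V=[h[...,i].astype(int) for i in range(3)]
roi=np.zeros(H.shape,bool);roi[110:280,115:400]=1
for n,k,z in(('red',((H<8)|(H>172))&(S>140)&(V>70),.067),('black',(V<45),.027),('gold',(H>14)&(H<32)&(S>70),.124)):
    for b,c,st in blobs(k&roi,25):
        q=P[b];print(n,c.round(1),st,'ray',ray(m,c,z)[0].round(4),'depth med',np.median(q,0).round(3),'zmax',np.percentile(q[:,2],95).round(3))
for u,v in((314,168),(200,198),(170,195)):print(u,v,P[v,u].round(3))
# tray walls
k=(P[...,2]>.035)&(P[...,2]<.055)&roi;k[:,:255]=0;k[:,365:]=0
c=cv2.minAreaRect(np.argwhere(k)[:,::-1].astype(np.float32));print(c)
bx=ray(m,cv2.boxPoints(c),.045);print(bx.round(3),bx.mean(0),[np.degrees(np.arctan2(*(bx[(i+1)%4]-bx[i])[[1,0]])).round(1) for i in range(4)],[np.linalg.norm(bx[(i+1)%4]-bx[i]).round(3) for i in range(4)])
cv2.imwrite('pics/c1.png',cv2.resize(p[110:220,115:370,::-1],None,fx=3,fy=3,interpolation=cv2.INTER_CUBIC))
E
```

```text
red [192.  133.4] [177 128  31  11 212] ray [0.7053 0.2349 0.067 ] depth med [0.714 0.242 0.025] zmax 0.03
red [154.9 193.3] [153 191   5   6  25] ray [0.5261 0.3462 0.067 ] depth med [0.529 0.357 0.027] zmax 0.03
red [192.  195.3] [184 191  18   9 136] ray [0.5184 0.2361 0.067 ] depth med [0.519 0.236 0.068] zmax 0.072
black [328.7 133.7] [323 128  14  13 118] ray [ 0.7075 -0.1871  0.027 ] depth med [ 0.695 -0.175  0.086] zmax 0.09
black [334.7 178.5] [328 177  16   4  29] ray [ 0.5656 -0.2018  0.027 ] depth med [ 0.562 -0.192  0.057] zmax 0.061
black [139.5 192.6] [126 189  27   8 154] ray [0.5317 0.4042 0.027 ] depth med [0.531 0.403 0.027] zmax 0.031
black [312.  203.8] [301 200  26   8 154] ray [ 0.4881 -0.1286  0.027 ] depth med [ 0.487 -0.123  0.054] zmax 0.058
black [295.5 237.6] [289 231  15  14 142] ray [ 0.3847 -0.075   0.027 ] depth med [ 0.383 -0.076  0.022] zmax 0.025
black [367.9 240.4] [365 234   7  15  63] ray [ 0.3718 -0.2989  0.027 ] depth med [ 0.374 -0.293  0.043] zmax 0.071
gold [304.1 174.3] [300 164  14  18  63] ray [ 0.5699 -0.093   0.124 ] depth med [ 0.571 -0.091  0.109] zmax 0.125
gold [283.4 194.6] [280 191   8   8  50] ray [ 0.5127 -0.0324  0.124 ] depth med [ 0.517 -0.039  0.033] zmax 0.036
gold [241.7 231.7] [237 227  10  10  74] ray [0.41   0.0876 0.124 ] depth med [0.405 0.09  0.019] zmax 0.04
314 168 [ 0.585 -0.118  0.145]
200 198 [0.51  0.212 0.069]
170 195 [0.523 0.311 0.022]
((313.5680236816406, 167.99691772460938), (97.3994369506836, 85.23017883300781), 87.39744567871094)
[[ 0.745  0.001  0.045]
 [ 0.754 -0.264  0.045]
 [ 0.452 -0.267  0.045]
 [ 0.445 -0.006  0.045]] [ 0.5986686 -0.1338211  0.045    ] [np.float64(-88.1), np.float64(-179.4), np.float64(91.6), np.float64(1.5)] [np.float64(0.265), np.float64(0.302), np.float64(0.261), np.float64(0.3)]
```

View pics/c1.png

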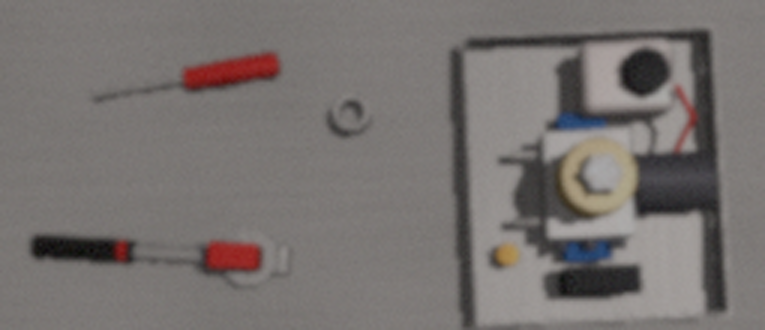

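```bash
python3 -m jog '[1,1,0,0,0,0.1, 1,1,0,0,0,0.1, 1,1,0,0,0,0.1, 1,1,0,0,0,0.1, 1,1,0,0,0,0.1, 1,1,0,0,0,0.1, 1,1,0,0,0,0.1]' && python3 -m jog '[0.9,1,0,0,0,0.1, 0.9,1,0,0,0,0.1, 0.9,1,0,0,0,0.1, 0.9,1,0,0,0,0.1, 0.9,1,0,0,0,0.1, 0.9,1,0,0,0,0.1, 0.9,1,0,0,0,0.1, 0.9,1,0,0,0,0.1, 0.9,1,0,0,0,0.1]' && python3 - <<'E'
from h import *
m=camera_model('wrist');p,d=camera('wrist');np.savez('w1.npz',p=p,d=d,**m);cv2.imwrite('pics/w1.png',p[...,::-1]);print(ctrl.sense()['ft_force'],m)
E
```

```text
clock: 0.68
eef_pos: [0.3323, -0.3574, 0.4045]
tool_rot: [0.963, 0.269, 0.0, -0.001]
ft_force: [0.6, -0.1, -0.3]
width: 0.094
grip_force: 0.0
clock: 1.43
eef_pos: [0.5113, -0.1591, 0.4041]
tool_rot: [0.909, 0.417, -0.001, -0.0]
ft_force: [0.3, 0.2, 0.1]
width: 0.094
grip_force: 0.0
[ 0.05513455 -0.9941225  -0.7283291 ] {'camera_matrix': array([[265.28138003,   0.        , 253.43130417],
       [  0.        , 265.28138003, 193.27662817],
       [  0.        ,   0.        ,   1.        ]]), 'R': array([[ 7.58237963e-01, -6.51977519e-01, -7.11318599e-04],
       [-6.27732028e-01, -7.30334793e-01,  2.69376300e-01],
       [-1.76146792e-01, -2.03804820e-01, -9.63034736e-01]]), 't': array([-0.49079375,  0.177221  ,  0.4491535 ])}
```

View pics/w1.png

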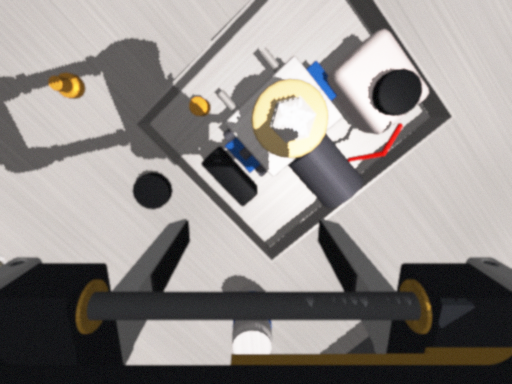

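```bash
python3 - <<'E'
from h import *
f=np.load('w1.npz');p,d=f['p'],f['d'];m=f;P=pts(m,d)
h=cv2.cvtColor(p,cv2.COLOR_RGB2HSV);H,S,V=[h[...,i].astype(int) for i in range(3)]
k=(H>14)&(H<32)&(S>60)&(V>150);k[:70]=0;k[170:]=0;k[:,:240]=0;k[:,345:]=0
c=max(cv2.findContours(k.astype(np.uint8),0,1)[0],key=len)[:,0]
hull=cv2.convexHull(c)
w=ray(m,hull[:,0],.124)[:,:2]
print('circ',cv2.minEnclosingCircle((w*1000).astype(np.float32)),'ell',cv2.fitEllipse((ray(m,c,.124)[:,:2]*1000).astype(np.float32)))
g=k&(abs(P[...,2]-.124)<.006);print('gold depth z',np.median(P[g][:,2]))
hx=(P[...,2]>.134)&(P[...,2]<.16);q=P[hx]
print('hex n',len(q),'z',np.percentile(q[:,2],[5,50,95]),'med',q.mean(0))
r=cv2.minAreaRect((q[:,:2]*1000).astype(np.float32));print(r)
hh=cv2.convexHull((q[:,:2]*1000).astype(np.float32))[:,0]
for a in range(-30,32,4):
    u=[np.radians(a+60*i) for i in range(3)]
    pr=[hh@[np.cos(x),np.sin(x)] for x in u];print(a,[round(float(np.ptp(x)),1) for x in pr],end=';')
# tray walls by depth
k=(P[...,2]>.036)&(P[...,2]<.052)
q=P[k][:,:2];rel=q-[.589,-.124]
for ax,s in((0,1),(0,-1),(1,1),(1,-1)):
    ctr=(.16 if ax==0 else .14)if s>0 else (-.14)
    if ax==0: ctr=.155 if s>0 else -.145
    else: ctr=.12 if s>0 else -.14
    b=rel[(abs(rel[:,ax]-ctr)<.02)]
    if len(b)>30:
        L=cv2.fitLine(b.astype(np.float32),cv2.DIST_HUBER,0,.01,.01).ravel();print(ax,s,len(b),np.degrees(np.arctan2(L[1],L[0])),L)
E
```

```text
circ ((589.8768310546875, -116.51974487304688), 35.16752243041992) ell ((592.95263671875, -113.50846862792969), (46.03297424316406, 62.507442474365234), 68.84092712402344)
gold depth z 0.12404738486430689
hex n 1476 z [0.13910519 0.14432938 0.14553146] med [ 0.58806347 -0.12132594  0.14369585]
((588.416015625, -122.09759521484375), (36.18402862548828, 40.16967010498047), 3.024841785430908)
-30 [40.7, 41.1, 40.2];-26 [40.7, 41.1, 40.2];-22 [40.6, 40.9, 40.1];-18 [40.4, 40.6, 39.9];-14 [39.9, 40.0, 39.5];-10 [39.2, 39.3, 39.0];-6 [38.5, 38.5, 38.2];-2 [37.6, 37.5, 37.2];2 [36.5, 36.3, 36.3];6 [37.0, 36.4, 36.5];10 [38.1, 37.5, 37.6];14 [39.0, 38.4, 38.6];18 [39.8, 39.1, 39.4];22 [40.4, 39.7, 40.0];26 [40.8, 40.0, 40.4];30 [41.1, 40.2, 40.7];0 1 1170 -88.95896 [ 0.01816848 -0.99983495  0.15764591 -0.02662628]
0 -1 929 -88.54302 [ 0.02542623 -0.9996767  -0.13759072 -0.01069358]
1 1 941 1.5347918 [ 0.99964124  0.02678397 -0.01105126  0.11920144]
1 -1 1169 1.4057488 [ 0.99969906  0.02453249  0.01652934 -0.13493654]
```

```bash
python3 -m jog '[0,0.9,0,0,0,0.1, 0,0.9,0,0,0,0.1, 0,0.9,0,0,0,0.1, 0,0.9,0,0,0,0.1, 0,0.9,0,0,0,0.1]' && python3 -m jog '[0,0.76,0,0,0,0.1, 0,0.76,0,0,0,0.1, 0,0.76,0,0,0,0.1, 0,0.76,0,0,0,0.1, 0,0.76,0,0,0,0.1, 0,0.76,0,0,0,0.1, 0,0.76,0,0,0,0.1]' && python3 - <<'E'
from h import *
m=camera_model('wrist');p,d=camera('wrist');np.savez('w2.npz',p=p,d=d,**m);cv2.imwrite('pics/w2.png',p[...,::-1]);s=ctrl.sense();R=s['tool_rot'];print(np.degrees(2*np.arctan2(R[1],R[0])),s['eef_pos'])
P=pts(m,d);h=cv2.cvtColor(p,cv2.COLOR_RGB2HSV);H,S,V=[h[...,i].astype(int) for i in range(3)]
k=((H<8)|(H>172))&(S>140)&(P[...,2]>.060)&(P[...,2]<.075)
b=max(blobs(k),key=lambda b:b[2][4]);q=P[b[0]];print(b[1],len(q),np.median(q,0));print(cv2.minAreaRect((q[:,:2]*1000).astype(np.float32)))
g=(V<70)&(P[...,2]>.014)&(P[...,2]<.032)&(np.hypot(P[...,0]-.53,P[...,1]-.40)<.1)
for b in blobs(g,60):
    q=P[b[0]];print('blk',len(q),q.mean(0),cv2.minAreaRect((q[:,:2]*1000).astype(np.float32)))
r=(P[...,2]>.022)&(P[...,2]<.03)&(np.hypot(P[...,0]-.517,P[...,1]-.226)<.036);q=P[r];print('disc',len(q),cv2.minEnclosingCircle((q[:,:2]*1000).astype(np.float32)))
E
```

```text
clock: 1.9
eef_pos: [0.5096, 0.0226, 0.4048]
tool_rot: [0.833, 0.553, 0.0, -0.001]
ft_force: [0.8, -0.8, -0.4]
width: 0.0941
grip_force: 0.0
clock: 2.48
eef_pos: [0.5109, 0.1705, 0.4046]
tool_rot: [0.737, 0.676, -0.001, 0.0]
ft_force: [0.7, -0.4, -0.5]
width: 0.094
grip_force: 0.0
85.03793592000454 [0.51097164 0.1702283  0.40463739]
[257.52207506 128.50993377] 906 [0.52173218 0.23821637 0.06738691]
((521.726318359375, 236.95513916015625), (47.80708694458008, 24.829444885253906), 85.2334976196289)
blk 360 [0.53177852 0.37309438 0.02498021] ((531.8359375, 374.0238342285156), (22.047605514526367, 21.677207946777344), 84.64627075195312)
blk 96 [0.52987929 0.34891303 0.02473631] ((530.2791137695312, 348.7634582519531), (6.345419406890869, 20.815963745117188), 85.83358001708984)
disc 870 ((519.5950927734375, 222.038330078125), 33.419193267822266)
```

View pics/w2.png

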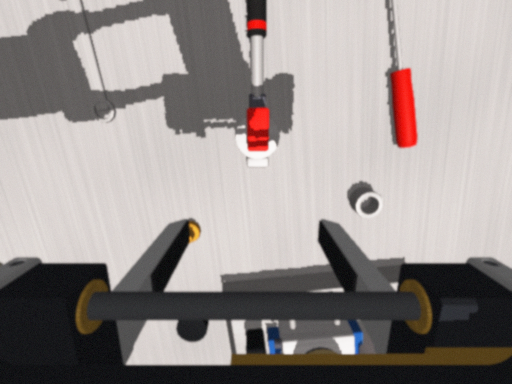

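```bash
python3 -m jog '[0.054,0.333,-0.2,0,0,0, 0.054,0.333,-0.3,0,0,0, 0.054,0.333,-0.873,0,0,0, 0.054,0.333,-0.873,0,0,0, 0.054,0.333,-0.873,0,0,0, 0.054,0.333,-0.873,0,0,0, 0.054,0.333,-0.873,0,0,0, 0.054,0.333,-0.873,0,0,0]' && python3 -m jog '[0,0,0,0,0,0, 0,0,0,0,0,0, 0,0,0,0,0,0, 0,0,0,0,0,0, 0,0,0,0,0,0, 0,0,0,0,0,0, 0,0,0,0,0,0, 0,0,0,0,0,0, 0,0,0,0,0,0, 0,0,0,0,0,0]' 0 45
```

```text
clock: 3.2
eef_pos: [0.5231, 0.2378, 0.2319]
tool_rot: [0.737, 0.676, 0.001, 0.001]
ft_force: [0.2, 0.8, 0.6]
width: 0.0943
grip_force: 0.0
clock: 4.03
eef_pos: [0.5217, 0.2387, 0.23]
tool_rot: [0.736, 0.677, -0.0, 0.0]
ft_force: [0.5, 0.9, -0.3]
width: 0.0311
grip_force: 0.0
```

```bash
python3 -m jog '[0,0,0,0,0,0, 0,0,0,0,0,0, 0,0,0,0,0,0, 0,0,0,0,0,0, 0,0,0,0,0,0]' && python3 -m jog '[0,0,0.05,0,0,0, 0,0,0.2,0,0,0, 0,0,0.4,0,0,0, 0,0,0.6,0,0,0, 0,0,0.8,0,0,0, 0,0,0.95,0,0,0, 0,0,0.95,0,0,0, 0,0,0.95,0,0,0]'
```

```text
clock: 4.45
eef_pos: [0.5217, 0.2387, 0.23]
tool_rot: [0.736, 0.677, -0.0, -0.0]
ft_force: [-0.2, 0.6, -1.0]
width: 0.0255
grip_force: 45.0
clock: 5.12
eef_pos: [0.5216, 0.2386, 0.4212]
tool_rot: [0.736, 0.677, 0.001, 0.001]
ft_force: [-0.0, 0.4, -7.6]
width: 0.0255
grip_force: 45.0
```

```bash
python3 -m jog '[0.025,-0.145,0,0,0,0.017, 0.05,-0.29,0,0,0,0.034, 0.075,-0.435,0,0,0,0.051, 0.1,-0.58,0,0,0,0.068, 0.125,-0.725,0,0,0,0.085, 0.15,-0.875,0,0,0,0.1036, 0.15,-0.875,0,0,0,0.1036]' && python3 -m jog '[0.025,-0.145,0,0,0,0.017, 0.05,-0.29,0,0,0,0.034, 0.075,-0.435,0,0,0,0.051, 0.1,-0.58,0,0,0,0.068, 0.125,-0.725,0,0,0,0.085, 0.152,-0.88,0,0,0,0.1036, 0.152,-0.88,0,0,0,0.1036, 0.152,-0.88,0,0,0,0.1036, 0.152,-0.88,0,0,0,0.1036]' && python3 - <<'E'
from h import *
s=ctrl.sense();R=s['tool_rot'];print(np.degrees(2*np.arctan2(R[1],R[0])),s['eef_pos'],s['tool_rot'])
for n in('top','scene','wrist'):
    m=camera_model(n);p,d=camera(n);np.savez(n+'3.npz',p=p,d=d);cv2.imwrite(f'pics/{n}3.png',p[...,::-1])
    P=pts(m,d);h=cv2.cvtColor(p,cv2.COLOR_RGB2HSV);H,S,V=[h[...,i].astype(int) for i in range(3)]
    for z0,z1 in((.185,.23),(.205,.225)):
        k=(P[...,2]>z0)&(P[...,2]<z1)&(np.hypot(P[...,0]-.58,P[...,1]+.12)<.26)&(np.hypot(P[...,0]-.582,P[...,1]+.112)>.06)
        for b in blobs(k,40):
            q=P[b[0]];L=cv2.fitLine(q[:,:2].astype(np.float32),cv2.DIST_HUBER,0,.01,.01).ravel();print(n,z0,b[1],len(q),q.mean(0).round(4),np.degrees(np.arctan2(L[1],L[0])).round(2),q.min(0).round(3),q.max(0).round(3))
E
```

```text
clock: 5.7
eef_pos: [0.5518, 0.0587, 0.4162]
tool_rot: [0.618, 0.786, -0.004, -0.001]
ft_force: [0.6, 0.2, -6.2]
width: 0.0253
grip_force: 45.0
clock: 6.45
eef_pos: [0.5815, -0.112, 0.4171]
tool_rot: [0.482, 0.876, -0.0, -0.003]
ft_force: [-0.8, -0.3, -7.8]
width: 0.0255
grip_force: 45.0
122.38925025352887 [ 0.58150757 -0.11196735  0.41714093] [ 4.81833258e-01  8.76256719e-01 -1.32017626e-04 -3.29483805e-03]
top 0.185 [270.66943867 196.44906445] 481 [0.5036 0.008  0.2134] -57.7 [ 0.459 -0.065  0.202] [0.554 0.073 0.221]
top 0.205 [270.61111111 196.51495726] 468 [0.5034 0.0082 0.2137] -57.45 [ 0.459 -0.064  0.205] [0.554 0.07  0.221]
scene 0.185 [233.06711409 158.92841163] 447 [0.5077 0.0098 0.2109] -59.54 [ 0.465 -0.063  0.196] [0.553 0.072 0.221]
scene 0.205 [233.62933333 158.27733333] 375 [0.5064 0.0108 0.2126] -58.62 [ 0.465 -0.063  0.205] [0.553 0.072 0.221]
wrist 0.185 [253.24025101  65.14320932] 4462 [ 0.5219 -0.0169  0.2128] -57.42 [ 0.491 -0.065  0.202] [0.557 0.023 0.219]
wrist 0.205 [253.23212272  65.18204376] 4433 [ 0.5219 -0.0169  0.2129] -57.37 [ 0.491 -0.065  0.205] [0.557 0.023 0.219]
```

View pics/wrist3.png

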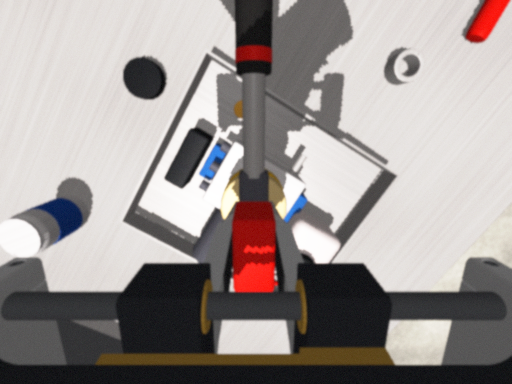

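```bash
python3 -m jog '[0.003,0,-0.07,0,0,0, 0.003,0,-0.13,0,0,0, 0.003,0,-0.18,0,0,0, 0.003,0,-0.2,0,0,0, 0.003,0,-0.2,0,0,0, 0.003,0,-0.2,0,0,0, 0.003,0,-0.2,0,0,0]' && python3 -m jog '[0,0,-0.01,0,0,0, 0,0,-0.02,0,0,0, 0,0,-0.03,0,0,0, 0,0,-0.04,0,0,0, 0,0,-0.05,0,0,0, 0,0,-0.05,0,0,0, 0,0,-0.05,0,0,0]'
```

```text
clock: 7.18
eef_pos: [0.5831, -0.1122, 0.3809]
tool_rot: [0.481, 0.877, 0.0, 0.001]
ft_force: [0.2, 0.1, -4.7]
width: 0.0259
grip_force: 45.0
clock: 7.77
eef_pos: [0.5827, -0.1123, 0.3698]
tool_rot: [0.481, 0.877, -0.0, -0.0]
ft_force: [0.4, -0.3, -5.5]
width: 0.0256
grip_force: 45.0
```

```bash
python3 -m jog '[0,0,-0.01,0,0,0, 0,0,-0.02,0,0,0, 0,0,-0.03,0,0,0, 0,0,-0.03,0,0,0, 0,0,-0.03,0,0,0]'; python3 -m jog '[0,0,-0.01,0,0,0, 0,0,-0.02,0,0,0, 0,0,-0.03,0,0,0, 0,0,-0.04,0,0,0, 0,0,-0.04,0,0,0, 0,0,-0.04,0,0,0]'
```

```text
clock: 8.18
eef_pos: [0.5827, -0.1123, 0.3635]
tool_rot: [0.481, 0.877, 0.0, -0.0]
ft_force: [-0.6, -0.4, -5.9]
width: 0.0262
grip_force: 45.0
clock: 8.68
eef_pos: [0.5827, -0.1123, 0.3557]
tool_rot: [0.481, 0.877, -0.0, -0.0]
ft_force: [-0.7, -0.2, -6.0]
width: 0.0257
grip_force: 45.0
```

Sliding freely over the hexagon (past the lead-in); press to the shoulder.

```bash
python3 -m jog '[0,0,-0.005,0,0,0, 0,0,-0.01,0,0,0, 0,0,-0.015,0,0,0, 0,0,-0.015,0,0,0, 0,0,-0.015,0,0,0]'; 
```

```text
clock: 9.1
eef_pos: [0.5826, -0.1123, 0.354]
tool_rot: [0.481, 0.877, -0.0, 0.0]
ft_force: [-3.5, 0.7, 1.9]
width: 0.0254
grip_force: 45.0
```

```bash
python3 -m jog '[0,0,0,0,0,0, 0,0,0,0,0,0, 0,0,0,0,0,0, 0,0,0,0,0,0, 0,0,0,0,0,0, 0,0,0,0,0,0]' 1 && python3 -m jog '[0,0,0.1,0,0,0, 0,0,0.3,0,0,0, 0,0,0.4,0,0,0, 0,0,0.4,0,0,0, 0,0,0.4,0,0,0]' && python3 - <<'E'
from h import *
m=camera_model('wrist');p,d=camera('wrist');cv2.imwrite('pics/w4.png',p[...,::-1])
s=ctrl.sense();R=s['tool_rot'];print(np.degrees(2*np.arctan2(R[1],R[0])),s['eef_pos'])
m2=camera_model('top');p2,d2=camera('top')
for n,m,d in(('w',m,d),('t',m2,d2)):
    P=pts(m,d)
    k=(P[...,2]>.132)&(P[...,2]<.16)&(np.hypot(P[...,0]-.5884,P[...,1]+.1221)<.235)&(np.hypot(P[...,0]-.5884,P[...,1]+.1221)>.06)
    for b in blobs(k,60):
        q=P[b[0]];L=cv2.fitLine(q[:,:2].astype(np.float32),cv2.DIST_HUBER,0,.01,.01).ravel();print(n,b[1],len(q),q.mean(0).round(4),np.percentile(q[:,2],95),np.degrees(np.arctan2(L[1],L[0])).round(2),q.min(0).round(3),q.max(0).round(3))
    k=(P[...,2]>.185)&(P[...,2]<.197)&(np.hypot(P[...,0]-.583,P[...,1]+.1121)<.03);q=P[k];print('block top',len(q),np.median(q,0))
E
```

```text
clock: 9.6
eef_pos: [0.583, -0.1124, 0.3532]
tool_rot: [0.481, 0.877, 0.0, 0.0]
ft_force: [0.5, -0.8, -0.6]
width: 0.0624
grip_force: 0.0
clock: 10.02
eef_pos: [0.583, -0.1123, 0.4343]
tool_rot: [0.481, 0.877, 0.0, 0.002]
ft_force: [-0.3, -0.2, 0.2]
width: 0.0935
grip_force: 0.0
122.46110046163656 [ 0.58257609 -0.11225619  0.43275153]
w [252.35996327  65.77747169] 3267 [ 0.5168 -0.0076  0.1476] 0.15150768950876478 -57.48 [ 0.476 -0.075  0.138] [0.564 0.046 0.153]
block top 1508 [ 0.5830944  -0.11161608  0.19128792]
t [271.21252796 196.10290828] 447 [0.5078 0.0034 0.1487] 0.15386244528118212 -57.59 [ 0.459 -0.076  0.137] [0.56  0.071 0.156]
block top 47 [ 0.57923582 -0.09720606  0.19200042]
```

View pics/w4.png

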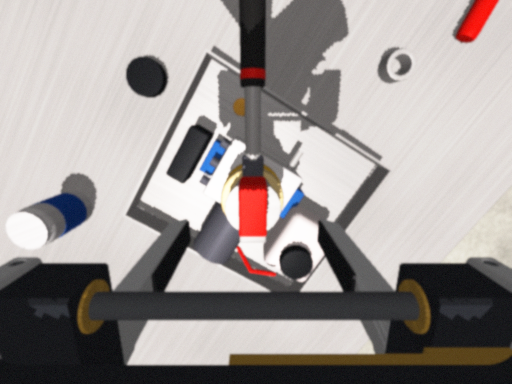

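```bash
python3 -m jog '[-0.634,0.596,0,0,0,0, -0.634,0.596,0,0,0,0, -0.634,0.596,0,0,0,0, -0.634,0.596,0,0,0,0, -0.634,0.596,0,0,0,0, -0.634,0.596,0,0,0,0, -0.634,0.596,0,0,0,0]' 0 20 && python3 -m jog '[0,0,-0.2,0,0,0, 0,0,-0.4,0,0,0, 0,0,-0.56,0,0,0, 0,0,-0.56,0,0,0, 0,0,-0.56,0,0,0, 0,0,-0.56,0,0,0, 0,0,-0.56,0,0,0]'
python3 - <<'E'
from h import *
s=ctrl.sense();R=s['tool_rot'];print(np.degrees(2*np.arctan2(R[1],R[0])),s['eef_pos'],s['width'])
for n in('scene','top'):
    p,d=camera(n);cv2.imwrite(f'pics/{n}5.png',p[...,::-1]);np.savez(n+'5.npz',p=p,d=d)
a=cv2.imread('pics/scene5.png')[100:270,120:340];b=cv2.imread('pics/top5.png')[110:280,220:400]
cv2.imwrite('pics/c5.png',np.hstack([cv2.resize(a,(400,309)),cv2.resize(b,(327,309))]))
E
```

```text
clock: 10.7
eef_pos: [0.4561, 0.0069, 0.4325]
tool_rot: [0.481, 0.877, -0.0, 0.0]
ft_force: [-0.3, 0.1, -0.3]
width: 0.0508
grip_force: 0.0
clock: 11.28
eef_pos: [0.4576, 0.0063, 0.323]
tool_rot: [0.482, 0.876, 0.001, 0.002]
ft_force: [-0.6, 0.0, 0.3]
width: 0.0039
grip_force: 0.0
122.42923217470663 [0.45764757 0.00631184 0.32295578] 0.003892499328571989
```

View pics/c5.png

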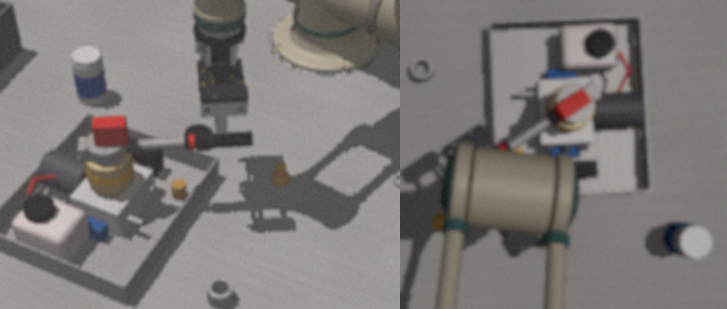

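```bash
cat > chk.py <<'E'
from h import *
import sys,json,os
A=np.array([.5884,-.1221])
F=[];out=[]
def ang(a,ref): return (a-ref+90)%180-90+ref
res={}
for n in('top','scene'):
    m=camera_model(n);F.append(ctrl.sense()['ft_force']);p,d=camera(n);P=pts(m,d);X=P[...,:2]-A;r=np.hypot(X[...,0],X[...,1])
    a=np.degrees(np.arctan2(X[...,1],X[...,0]))
    k=(P[...,2]>.137)&(P[...,2]<.16)&(r>.058)&(r<.118)&(a>50)&(a<140)
    res[n]=np.median(a[k]) if k.sum()>20 else np.nan
    k=(P[...,2]>.184)&(P[...,2]<.2)&(r<.045)
    q=P[k][:,:2]
    if len(q)>30:
        h=cv2.cvtColor(p,cv2.COLOR_RGB2HSV)
        res[n+'B']=np.degrees(np.arctan2(*(q.mean(0)-A)[::-1]));L=np.linalg.eigh(np.cov(q.T))[1][:,1]
        res[n+'B']=ang(np.degrees(np.arctan2(L[1],L[0])),100)
s=ctrl.sense();F.append(s['ft_force']);F=np.mean(F,0)
R=s['tool_rot'];psi=2*np.arctan2(R[1],R[0]);t=np.array([np.sin(psi),-np.cos(psi)])
G=s['eef_pos'][:2]+.0245*t-A;phi=np.degrees(np.arctan2(G[1],G[0]));Ft=-F[:2]@t
print(f"t {s['clock']:.2f} Ft {Ft:.2f} Fz {F[2]:.1f} phi_tool {phi:.2f} psi {np.degrees(psi):.1f} |",{k:round(float(v),2) for k,v in res.items()})
f='fmax.json';mx=json.load(open(f)) if os.path.exists(f) else 0
json.dump(max(mx,Ft),open(f,'w'))
sys.exit(1 if (mx>5 and Ft<mx-1.0) or Ft>12 else 0)
E
python3 chk.py; python3 - <<'E'
import numpy as np
g=np.array([-.1174,.1386]);R=lambda a:np.array([[np.cos(a),-np.sin(a)],[np.sin(a),np.cos(a)]])
for k in range(0,46,3):print(k,((R(-np.radians(k+1))-R(-np.radians(k)))@g/.2).round(4))
E
```

```text
t 11.48 Ft -0.22 Fz -0.2 phi_tool 128.07 psi 122.5 | {'top': 122.85, 'topB': 123.28, 'scene': 121.12, 'sceneB': 123.67}
0 [0.0122 0.0101]
3 [0.0127 0.0095]
6 [0.0132 0.0088]
9 [0.0136 0.0081]
12 [0.014  0.0074]
15 [0.0144 0.0066]
18 [0.0147 0.0059]
21 [0.015  0.0051]
24 [0.0153 0.0043]
27 [0.0155 0.0035]
30 [0.0156 0.0027]
33 [0.0157 0.0019]
36 [0.0158 0.001 ]
39 [0.0158 0.0002]
42 [ 0.0158 -0.0006]
45 [ 0.0158 -0.0014]
```

```bash
python3 -m jog '[0.03,0.019,0,0,0,0, 0.055,0.035,0,0,0,0, 0.068,0.043,0,0,0,0, 0.068,0.043,0,0,0,0, 0.068,0.043,0,0,0,0]' >/dev/null && python3 chk.py && python3 -m jog '[0.004,0.0025,0,0,0,0, 0.008,0.005,0,0,0,0, 0.008,0.005,0,0,0,0]' >/dev/null && python3 chk.py && python3 -m jog '[0.004,0.0033,0,0,0,-0.0018, 0.008,0.0066,0,0,0,-0.0037, 0.0122,0.01,0,0,0,-0.0056]' >/dev/null && python3 chk.py && python3 -m jog '[0.004,0.0033,0,0,0,-0.0018, 0.008,0.0066,0,0,0,-0.0037, 0.0122,0.01,0,0,0,-0.0056]' >/dev/null && python3 chk.py
```

```text
t 12.00 Ft -0.18 Fz 0.2 phi_tool 123.08 psi 122.5 | {'top': 122.29, 'topB': 123.04, 'scene': 121.02, 'sceneB': 123.93}
t 12.35 Ft 0.34 Fz -0.1 phi_tool 122.48 psi 122.5 | {'top': 121.9, 'topB': 123.55, 'scene': 120.99, 'sceneB': 123.94}
t 12.70 Ft 0.06 Fz -0.3 phi_tool 121.43 psi 121.4 | {'top': 120.97, 'topB': 122.53, 'scene': 120.21, 'sceneB': 124.13}
t 13.05 Ft 0.49 Fz 0.3 phi_tool 120.42 psi 120.4 | {'top': 120.42, 'topB': 120.01, 'scene': 119.11, 'sceneB': 122.19}
```

```bash
python3 -m jog '[0.004,0.0033,0,0,0,-0.0018, 0.008,0.0066,0,0,0,-0.0037, 0.0124,0.0098,0,0,0,-0.0056]' >/dev/null && python3 chk.py && python3 -m jog '[0.004,0.003,0,0,0,-0.0018, 0.008,0.006,0,0,0,-0.0037, 0.0127,0.0095,0,0,0,-0.0056]' >/dev/null && python3 chk.py && python3 -m jog '[0.004,0.003,0,0,0,-0.0018, 0.008,0.006,0,0,0,-0.0037, 0.0129,0.0093,0,0,0,-0.0056]' >/dev/null && python3 chk.py && python3 -m jog '[0.004,0.003,0,0,0,-0.0018, 0.008,0.006,0,0,0,-0.0037, 0.013,0.009,0,0,0,-0.0056]' >/dev/null && python3 chk.py && python3 -m jog '[0.004,0.003,0,0,0,-0.0018, 0.008,0.006,0,0,0,-0.0037, 0.0132,0.0088,0,0,0,-0.0056]' >/dev/null && python3 chk.py
```

```text
t 13.40 Ft -0.11 Fz 0.0 phi_tool 119.42 psi 119.4 | {'top': 118.47, 'topB': 118.56, 'scene': 117.95, 'sceneB': 121.04}
t 13.75 Ft 0.48 Fz -0.2 phi_tool 118.42 psi 118.4 | {'top': 116.48, 'topB': 117.36, 'scene': 117.27, 'sceneB': 118.31}
t 14.10 Ft 0.15 Fz -0.1 phi_tool 117.41 psi 117.4 | {'top': 114.94, 'topB': 116.6, 'scene': 115.93, 'sceneB': 118.38}
t 14.45 Ft 0.60 Fz 0.3 phi_tool 116.41 psi 116.4 | {'top': nan, 'topB': 116.92, 'scene': 114.85, 'sceneB': 117.25}
t 14.80 Ft 1.05 Fz 0.3 phi_tool 115.44 psi 115.4 | {'top': nan, 'topB': 114.63, 'scene': 114.38, 'sceneB': 114.99}
```

```bash
python3 -m jog '[0.004,0.003,0,0,0,-0.0018, 0.008,0.006,0,0,0,-0.0037, 0.0133,0.0086,0,0,0,-0.0056]' >/dev/null && python3 chk.py && python3 -m jog '[0.004,0.003,0,0,0,-0.0018, 0.008,0.006,0,0,0,-0.0037, 0.0135,0.0083,0,0,0,-0.0056]' >/dev/null && python3 chk.py && python3 -m jog '[0.004,0.003,0,0,0,-0.0018, 0.008,0.006,0,0,0,-0.0037, 0.0136,0.0081,0,0,0,-0.0056]' >/dev/null && python3 chk.py && python3 -m jog '[0.004,0.003,0,0,0,-0.0018, 0.008,0.006,0,0,0,-0.0037, 0.0137,0.0079,0,0,0,-0.0056]' >/dev/null && python3 chk.py
```

```text
t 15.15 Ft 2.45 Fz 0.7 phi_tool 114.54 psi 114.4 | {'top': nan, 'topB': 115.18, 'scene': 113.06, 'sceneB': 114.75}
t 15.50 Ft 4.26 Fz 0.5 phi_tool 113.62 psi 113.4 | {'top': nan, 'topB': 113.98, 'scene': 112.69, 'sceneB': 112.55}
t 15.85 Ft 4.87 Fz 1.3 phi_tool 112.64 psi 112.4 | {'top': nan, 'topB': 113.47, 'scene': 111.55, 'sceneB': 114.95}
t 16.20 Ft 4.52 Fz 0.1 phi_tool 111.66 psi 111.4 | {'top': nan, 'topB': 111.39, 'scene': 110.31, 'sceneB': 113.62}
```

```bash
python3 -m jog '[0.004,0.003,0,0,0,-0.0018, 0.008,0.005,0,0,0,-0.0037, 0.014,0.0075,0,0,0,-0.0056]' >/dev/null && python3 chk.py && python3 -m jog '[0.004,0.003,0,0,0,-0.0018, 0.008,0.005,0,0,0,-0.0037, 0.014,0.0073,0,0,0,-0.0056]' >/dev/null && python3 chk.py && python3 -m jog '[0.004,0.003,0,0,0,-0.0018, 0.008,0.005,0,0,0,-0.0037, 0.0142,0.007,0,0,0,-0.0056]' >/dev/null && python3 chk.py && python3 -m jog '[0.004,0.003,0,0,0,-0.0018, 0.008,0.005,0,0,0,-0.0037, 0.0143,0.0068,0,0,0,-0.0056]' >/dev/null && python3 chk.py&& python3 -m jog '[0.004,0.003,0,0,0,-0.0018, 0.008,0.005,0,0,0,-0.0037, 0.0144,0.0066,0,0,0,-0.0056]' >/dev/null && python3 chk.py
```

```text
t 16.55 Ft 5.54 Fz 1.0 phi_tool 110.66 psi 110.4 | {'top': nan, 'topB': 109.76, 'scene': 109.51, 'sceneB': 109.9}
t 16.90 Ft 5.69 Fz 0.9 phi_tool 109.68 psi 109.4 | {'top': nan, 'topB': 110.33, 'scene': 108.52, 'sceneB': 107.18}
t 17.25 Ft 5.47 Fz 0.7 phi_tool 108.69 psi 108.3 | {'top': nan, 'topB': 109.16, 'scene': 107.88, 'sceneB': 108.48}
t 17.60 Ft 5.68 Fz 0.2 phi_tool 107.71 psi 107.3 | {'top': nan, 'topB': 108.15, 'scene': 106.63, 'sceneB': 108.5}
t 17.95 Ft 5.90 Fz 0.6 phi_tool 106.73 psi 106.3 | {'top': nan, 'topB': 107.49, 'scene': 105.82, 'sceneB': 106.13}
```

```bash
sed -i "s/^sys.exit(1 if /sys.exit(1 if res.get('topB',0)-phi>2.6 or /" chk.py; python3 -m jog '[0.004,0.003,0,0,0,-0.0018, 0.008,0.005,0,0,0,-0.0037, 0.0145,0.0064,0,0,0,-0.0056]' >/dev/null && python3 chk.py && python3 -m jog '[0.004,0.003,0,0,0,-0.0018, 0.008,0.005,0,0,0,-0.0037, 0.0146,0.0062,0,0,0,-0.0056]' >/dev/null && python3 chk.py && python3 -m jog '[0.004,0.003,0,0,0,-0.0018, 0.008,0.005,0,0,0,-0.0037, 0.0147,0.0059,0,0,0,-0.0056]' >/dev/null && python3 chk.py && python3 -m jog '[0.004,0.003,0,0,0,-0.0018, 0.008,0.005,0,0,0,-0.0037, 0.0148,0.0056,0,0,0,-0.0056]' >/dev/null && python3 chk.py
```

```text
t 18.30 Ft 5.68 Fz 0.2 phi_tool 105.74 psi 105.3 | {'top': nan, 'topB': 106.97, 'scene': 104.73, 'sceneB': 108.02}
t 18.65 Ft 5.81 Fz 0.6 phi_tool 104.75 psi 104.3 | {'top': nan, 'topB': 105.05, 'scene': 103.62, 'sceneB': 105.73}
t 19.00 Ft 5.38 Fz 0.8 phi_tool 103.77 psi 103.3 | {'top': nan, 'topB': 105.15, 'scene': 102.67, 'sceneB': 105.89}
t 19.35 Ft 6.47 Fz 1.3 phi_tool 102.79 psi 102.3 | {'top': nan, 'topB': 104.1, 'scene': 101.91, 'sceneB': 102.96}
```

```bash
python3 -m jog '[0.004,0.003,0,0,0,-0.0018, 0.008,0.004,0,0,0,-0.0037, 0.0149,0.0054,0,0,0,-0.0056]' >/dev/null && python3 chk.py && python3 -m jog '[0.004,0.003,0,0,0,-0.0018, 0.008,0.004,0,0,0,-0.0037, 0.015,0.0051,0,0,0,-0.0056]' >/dev/null && python3 chk.py && python3 -m jog '[0.004,0.002,0,0,0,-0.0018, 0.008,0.004,0,0,0,-0.0037, 0.0151,0.0049,0,0,0,-0.0056]' >/dev/null && python3 chk.py && python3 -m jog '[0.004,0.002,0,0,0,-0.0018, 0.008,0.004,0,0,0,-0.0037, 0.0152,0.0046,0,0,0,-0.0056]' >/dev/null && python3 chk.py
```

```text
t 19.70 Ft 5.72 Fz 0.9 phi_tool 101.79 psi 101.3 | {'top': nan, 'topB': 101.28, 'scene': 100.94, 'sceneB': 102.76}
t 20.05 Ft 5.48 Fz 1.3 phi_tool 100.81 psi 100.3 | {'top': nan, 'topB': 99.92, 'scene': 100.2, 'sceneB': 101.78}
t 20.40 Ft 5.89 Fz 0.9 phi_tool 99.83 psi 99.3 | {'top': 101.43, 'topB': 99.42, 'scene': 98.68, 'sceneB': 100.26}
t 20.75 Ft 6.15 Fz 0.4 phi_tool 98.85 psi 98.3 | {'top': 101.07, 'topB': 98.96, 'scene': 98.1, 'sceneB': 100.4}
```

```bash
python3 -m jog '[0.004,0.002,0,0,0,-0.0018, 0.008,0.004,0,0,0,-0.0037, 0.0153,0.0043,0,0,0,-0.0056]' >/dev/null && python3 chk.py && python3 -m jog '[0.004,0.002,0,0,0,-0.0018, 0.008,0.003,0,0,0,-0.0037, 0.0154,0.004,0,0,0,-0.0056]' >/dev/null && python3 chk.py && python3 -m jog '[0.004,0.002,0,0,0,-0.0018, 0.008,0.003,0,0,0,-0.0037, 0.0154,0.0038,0,0,0,-0.0056]' >/dev/null && python3 chk.py && python3 -m jog '[0.004,0.002,0,0,0,-0.0018, 0.008,0.003,0,0,0,-0.0037, 0.0155,0.0035,0,0,0,-0.0056]' >/dev/null && python3 chk.py
```

```text
t 21.10 Ft 6.00 Fz 1.2 phi_tool 97.86 psi 97.3 | {'top': 99.65, 'topB': 98.17, 'scene': 97.1, 'sceneB': 97.12}
t 21.45 Ft 6.63 Fz 1.0 phi_tool 96.87 psi 96.3 | {'top': 99.09, 'topB': 97.91, 'scene': 96.0, 'sceneB': 97.73}
t 21.80 Ft 6.97 Fz 1.1 phi_tool 95.88 psi 95.2 | {'top': 97.54, 'topB': 95.01, 'scene': 95.15, 'sceneB': 97.77}
t 22.15 Ft 6.24 Fz 1.2 phi_tool 94.90 psi 94.2 | {'top': 97.01, 'topB': 94.16, 'scene': 94.04, 'sceneB': 97.51}
```

```bash
python3 -m jog '[0.004,0.002,0,0,0,-0.0018, 0.008,0.003,0,0,0,-0.0037, 0.0155,0.0033,0,0,0,-0.0056]' >/dev/null && python3 chk.py && python3 -m jog '[0.004,0.001,0,0,0,-0.0018, 0.008,0.002,0,0,0,-0.0037, 0.0156,0.003,0,0,0,-0.0056]' >/dev/null && python3 chk.py && python3 -m jog '[0.004,0.001,0,0,0,-0.0018, 0.008,0.002,0,0,0,-0.0037, 0.0156,0.0027,0,0,0,-0.0056]' >/dev/null && python3 chk.py && python3 -m jog '[0.004,0.001,0,0,0,-0.0018, 0.008,0.002,0,0,0,-0.0037, 0.0157,0.0024,0,0,0,-0.0056]' >/dev/null && python3 chk.py
```

```text
t 22.50 Ft 6.99 Fz 1.3 phi_tool 93.91 psi 93.2 | {'top': 96.02, 'topB': 93.35, 'scene': 93.21, 'sceneB': 97.78}
t 22.85 Ft 6.62 Fz 1.0 phi_tool 92.92 psi 92.2 | {'top': 94.93, 'topB': 93.53, 'scene': 92.41, 'sceneB': 95.43}
t 23.20 Ft 6.39 Fz 1.0 phi_tool 91.94 psi 91.2 | {'top': 94.59, 'topB': 92.52, 'scene': 90.86, 'sceneB': 94.87}
t 23.55 Ft 6.74 Fz 1.2 phi_tool 90.95 psi 90.2 | {'top': 92.91, 'topB': 91.47, 'scene': 90.27, 'sceneB': 91.76}
```

```bash
python3 -m jog '[0.004,0.001,0,0,0,-0.0018, 0.008,0.002,0,0,0,-0.0037, 0.0157,0.0022,0,0,0,-0.0056]' >/dev/null && python3 chk.py && python3 -m jog '[0.004,0.001,0,0,0,-0.0018, 0.008,0.002,0,0,0,-0.0037, 0.0157,0.0019,0,0,0,-0.0056]' >/dev/null && python3 chk.py && python3 -m jog '[0.004,0.001,0,0,0,-0.0018, 0.008,0.001,0,0,0,-0.0037, 0.0158,0.0016,0,0,0,-0.0056]' >/dev/null && python3 chk.py && python3 -m jog '[0.004,0.001,0,0,0,-0.0018, 0.008,0.001,0,0,0,-0.0037, 0.0158,0.0013,0,0,0,-0.0056]' >/dev/null && python3 chk.py
```

```text
t 23.90 Ft 6.86 Fz 1.3 phi_tool 89.97 psi 89.2 | {'top': 92.05, 'topB': 88.41, 'scene': 89.16, 'sceneB': 93.7}
t 24.25 Ft 6.98 Fz 1.4 phi_tool 88.98 psi 88.2 | {'top': 91.76, 'topB': 88.41, 'scene': 88.45, 'sceneB': 91.01}
t 24.60 Ft 7.06 Fz 1.3 phi_tool 88.00 psi 87.2 | {'top': 89.69, 'topB': 89.45, 'scene': 87.02, 'sceneB': 90.66}
t 24.95 Ft 6.55 Fz 1.4 phi_tool 87.02 psi 86.2 | {'top': 89.41, 'topB': 88.5, 'scene': 86.34, 'sceneB': 90.22}
```

```bash
python3 -m jog '[0.004,0.001,0,0,0,-0.0018, 0.008,0.001,0,0,0,-0.0037, 0.0158,0.001,0,0,0,-0.0056]' >/dev/null && python3 chk.py && python3 -m jog '[0.004,0,0,0,0,-0.0018, 0.008,0,0,0,0,-0.0037, 0.0158,0.0008,0,0,0,-0.0056]' >/dev/null && python3 chk.py
```

```text
t 25.30 Ft 7.39 Fz 1.5 phi_tool 86.03 psi 85.2 | {'top': 87.54, 'topB': 89.92, 'scene': 85.04, 'sceneB': 88.41}
```

```bash
python3 chk.py; python3 chk.py; python3 chk.py
```

```text
t 25.40 Ft 7.03 Fz 1.8 phi_tool 86.04 psi 85.2 | {'top': 87.47, 'topB': 89.5, 'scene': 85.21, 'sceneB': 87.47}
t 25.50 Ft 7.31 Fz 1.4 phi_tool 86.05 psi 85.2 | {'top': 87.68, 'topB': 89.78, 'scene': 85.02, 'sceneB': 87.12}
t 25.60 Ft 7.03 Fz 1.1 phi_tool 86.04 psi 85.2 | {'top': 87.53, 'topB': 88.22, 'scene': 85.36, 'sceneB': 89.7}
```

```bash
python3 -m jog '[0.004,0,0,0,0,-0.0018, 0.008,0,0,0,0,-0.0037, 0.0158,0.0008,0,0,0,-0.0056]' >/dev/null; python3 chk.py;  python3 chk.py; python3 -m jog '[0.004,0,0,0,0,-0.0018, 0.008,0,0,0,0,-0.0037, 0.0158,0.0005,0,0,0,-0.0056]' >/dev/null ; python3 chk.py; python3 chk.py
```

```text
t 25.95 Ft 7.37 Fz 1.2 phi_tool 85.04 psi 84.1 | {'top': 85.99, 'topB': 87.72, 'scene': 84.27, 'sceneB': 85.42}
t 26.05 Ft 7.09 Fz 1.0 phi_tool 85.06 psi 84.2 | {'top': 86.27, 'topB': 87.45, 'scene': 84.15, 'sceneB': 88.38}
t 26.40 Ft 7.57 Fz 1.8 phi_tool 84.07 psi 83.1 | {'top': 85.22, 'topB': 83.91, 'scene': 83.13, 'sceneB': 87.89}
t 26.50 Ft 7.16 Fz 1.6 phi_tool 84.08 psi 83.1 | {'top': 85.14, 'topB': 85.18, 'scene': 83.03, 'sceneB': 88.28}
```

```bash
python3 -m jog '[0.004,0,0,0,0,-0.0018, 0.008,0,0,0,0,-0.0037, 0.0158,0.0002,0,0,0,-0.0056]' >/dev/null; python3 chk.py && python3 -m jog '[0.004,0,0,0,0,-0.0018, 0.008,0,0,0,0,-0.0037, 0.0158,-0.0001,0,0,0,-0.0056]' >/dev/null && python3 chk.py && python3 -m jog '[0.004,0,0,0,0,-0.0018, 0.008,0,0,0,0,-0.0037, 0.0158,-0.0004,0,0,0,-0.0056]' >/dev/null && python3 chk.py
```

```text
t 26.85 Ft 7.64 Fz 1.3 phi_tool 83.09 psi 82.1 | {'top': 84.62, 'topB': 84.63, 'scene': 81.77, 'sceneB': 86.54}
t 27.20 Ft 6.93 Fz 1.3 phi_tool 82.06 psi 81.1 | {'top': 83.14, 'topB': 84.55, 'scene': 81.14, 'sceneB': 86.64}
t 27.55 Ft 6.90 Fz 1.1 phi_tool 81.01 psi 80.1 | {'top': 82.52, 'topB': 84.24, 'scene': 79.59, 'sceneB': 83.35}
```

```bash
python3 chk.py; python3 chk.py; python3 chk.py
```

```text
t 27.65 Ft 6.87 Fz 1.4 phi_tool 81.04 psi 80.1 | {'top': 82.25, 'topB': 85.27, 'scene': 79.73, 'sceneB': 84.45}
t 27.75 Ft 6.68 Fz 1.5 phi_tool 81.05 psi 80.1 | {'top': 82.32, 'topB': 83.98, 'scene': 79.69, 'sceneB': 84.83}
t 27.85 Ft 7.06 Fz 1.5 phi_tool 81.05 psi 80.1 | {'top': 82.8, 'topB': 84.51, 'scene': 79.73, 'sceneB': 85.53}
```

```bash
python3 -m jog '[0.004,0,0,0,0,-0.0018, 0.008,-0.0003,0,0,0,-0.0037, 0.0158,-0.0006,0,0,0,-0.0056]' >/dev/null; python3 chk.py; python3 chk.py; python3 chk.py
```

```text
t 28.20 Ft 5.90 Fz 0.9 phi_tool 79.95 psi 79.1 | {'top': 81.37, 'topB': 84.92, 'scene': 78.39, 'sceneB': 86.25}
t 28.30 Ft 6.25 Fz 1.4 phi_tool 79.98 psi 79.1 | {'top': 80.94, 'topB': 85.86, 'scene': 78.76, 'sceneB': 86.76}
t 28.40 Ft 5.78 Fz 1.4 phi_tool 79.99 psi 79.1 | {'top': 80.96, 'topB': 85.01, 'scene': 78.37, 'sceneB': 84.0}
```

```bash
python3 -m jog '[-0.02,0.0035,0,0,0,0, -0.04,0.007,0,0,0,0, -0.06,0.0105,0,0,0,0, -0.08,0.014,0,0,0,0, -0.1,0.017,0,0,0,0, -0.2,0.035,0,0,0,0, -0.3,0.05,0,0,0,0, -0.3,0.05,0,0,0,0, -0.3,0.05,0.4,0,0,0, -0.3,0.05,0.6,0,0,0, -0.3,0.05,0.8,0,0,0, -0.3,0.05,0.8,0,0,0, -0.3,0.05,0.8,0,0,0]'; python3 chk.py; python3 - <<'E'
from h import *
m=camera_model('wrist');p,d=camera('wrist');P=pts(m,d);A=np.array([.5884,-.1221])
X=P[...,:2]-A;r=np.hypot(X[...,0],X[...,1]);k=(P[...,2]>.13)&(P[...,2]<.16)&(r>.06)&(r<.23);q=P[k]
if len(q)>50:
    L=cv2.fitLine(q[:,:2].astype(np.float32),cv2.DIST_HUBER,0,.01,.01).ravel();print(len(q),q.mean(0),np.degrees(np.arctan2(L[1],L[0])))
p,d=camera('scene');cv2.imwrite('pics/s9.png',cv2.resize(p[100:300,100:340,::-1],None,fx=2.5,fy=2.5))
E
```

```text
clock: 29.48
eef_pos: [0.5394, 0.0696, 0.4898]
tool_rot: [0.771, 0.637, 0.008, 0.006]
ft_force: [1.0, 0.8, 1.2]
width: 0.0007
grip_force: 0.0
t 29.58 Ft 0.32 Fz 0.1 phi_tool 97.94 psi 79.1 | {'top': 85.55, 'topB': 85.7, 'scene': 83.43, 'sceneB': 86.52}
1951 [0.60251113 0.03782404 0.14775529] 84.67062
```

View pics/s9.png

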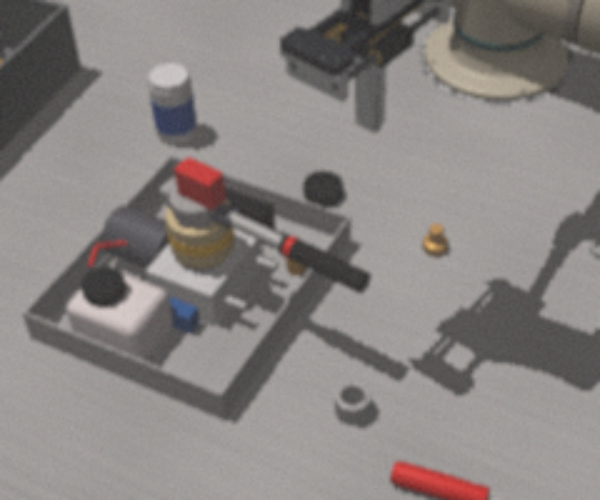

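The picture shows the wrench on the hexagon with the gripper clear of it. The handle sprang back from about 80.0° to 84.7°, so it was about 15 mm out of line at the grip, which is past the click and short of 24 mm.

```bash
python3 -m jog '[0,0,0,0,0,0, 0,0,0,0,0,0, 0,0,0,0,0,0, 0,0,0,0,0,0]'; python3 -c "
from rig import ctrl;print(ctrl.job_done())"
```

```text
clock: 30.02
eef_pos: [0.5372, 0.0693, 0.4802]
tool_rot: [0.771, 0.637, -0.001, -0.001]
ft_force: [-0.3, 0.4, -0.2]
width: 0.0003
grip_force: 0.0
the job is handed in; nothing more can be done
None
```

I handed the job in at 30 s, with no verdict returned: the wrench is fully down on the hexagon, it clicked with the handle about 15 mm out of line (limit 24 mm), the handle sprang back straight, and the gripper is clear.

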